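# Load the dry-hold chamber, prove the lid's catch, restart its fan

## Task

Switch the chamber's fan off (lever over towards the robot), then put every loose piece of dried fruit lying on the white sheet or the bench round it (not those in the two big trays) into the open chamber. Shut the lid fully home, tug its handle up firmly to check that the catch has held while the handle visibly draws out of the lid, pressing the lid down harder and tugging again if it gives, and only then switch the fan back on (lever over away from the robot). Leave the lid shut and the bowl, jar and spatula where they are.

Things in the scene. Friction and masses are not known exactly. Their poses are not given: they have to be found in the camera images.
- chamber: stainless dry-hold chamber fixed to the bench, an open-topped box 240 (its x) x 200 (its y) x 90 mm high outside, walls and floor 6 mm. Origin: centre of the underside; z up. Its lid is hinged on the +y rim and stands open at the start. Outside the middle of the -y wall is a small grey catch housing (40 mm along x, reaching to y = -142 mm, up to 79 mm high); the tongue on the lid's free edge snaps in there
- chamber_in (a point): centre of the chamber's inner floor, 6 mm above the bench; axes as the chamber's
- lid (a joint): lid angle: 0 = fully shut, 1.57 = standing upright, at most 1.95. The stiff hinge keeps the lid wherever it is left (about 2 to 4 N at the handle moves it). The last 0.12 rad or less are resisted by the spring catch: only a firm push down on the handle, 6 to 18 N and different from day to day, snaps it past about 0.03; then it stays at 0 to 0.015. A catch that took holds over 22 N at the handle; one that did not lets the lid rise at under 5 N
- lid_hinge (a point): middle of the lid's hinge line, on the chamber's +y rim, 90 mm above the bench. The axes turn with the lid: x along the hinge, -y from the hinge towards the free edge, z out of the lid's outer face. The lid is a steel sheet 240 (x) x 206 (y) x 8 mm, its outer face at z = 8 mm
- lid_push (a point): point on the lid's outer face, 85 mm towards -x of the middle and 180 mm from the hinge line, clear of the handle: a place to push the lid shut. Axes turn with the lid
- handle_grip (a point): centre of the black handle bar, 90 (along the hinge) x 14 x 14 mm, on the outer face 165 mm from the hinge line (middle of the lid), bar centre 36 mm above the outer face (gap under the bar 29 mm). Axes turn with the lid
- handle (a joint): how far the handle is drawn out of the lid (m), along the lid's normal: 0 at rest, at most 0.010. It is sprung: it starts to come out at 3 N and reaches 0.005 at 8.5 N, 0.010 at 14 N, so it comes out well (over 0.005) only if tugged while the catch holds the lid
- switch (a joint): fan isolator lever angle: +0.42 = on (leaning towards the isolator's +x, away from the robot), -0.42 = off (leaning to -x, towards the robot). Detents at both ends; it snaps over past 0 (upright). About 3 N, level, at the grip moves it; push on the grip itself, high up, rather than on the shaft
- switch_pivot (a point): lever pivot, on top of the fixed grey isolator box (110 (x) x 75 (y) x 50 mm high); 52 mm above the bench. Axes of the isolator: x = direction the lever leans when on, z up
- switch_tip (a point): centre of the lever's black grip, a round bar 20 mm thick and 52 mm long across the lever, 80 mm from the pivot; about 125 mm above the bench in either detent. z axis along the lever
- bowl: bystander: steel bowl, 120 mm across, 50 mm high; origin under its centre
- jar: bystander: glass jar, 70 mm across, 75 mm high; origin under its centre
- spatula: bystander: plastic spatula lying on the bench; origin under it
- piece1_center (a point): pale yellow crescent wedge of freeze-dried fruit (rigid, about 70 long (its x) x 28 wide (its y) x 24 mm high); this point is the middle of it, 12 mm up as it lies. Best taken across its width at the middle. May be absent (None)
- piece2_center (a point): pale yellow crescent wedge of freeze-dried fruit (rigid, about 70 long (its x) x 28 wide (its y) x 24 mm high); this point is the middle of it, 12 mm up as it lies. Best taken across its width at the middle. May be absent (None)
- piece3_center (a point): pale yellow crescent wedge of freeze-dried fruit (rigid, about 70 long (its x) x 28 wide (its y) x 24 mm high); this point is the middle of it, 12 mm up as it lies. Best taken across its width at the middle. May be absent (None)
- piece4_center (a point): pale yellow crescent wedge of freeze-dried fruit (rigid, about 70 long (its x) x 28 wide (its y) x 24 mm high); this point is the middle of it, 12 mm up as it lies. Best taken across its width at the middle. May be absent (None)
- piece5_center (a point): pale yellow crescent wedge of freeze-dried fruit (rigid, about 70 long (its x) x 28 wide (its y) x 24 mm high); this point is the middle of it, 12 mm up as it lies. Best taken across its width at the middle. May be absent (None)
- piece6_center (a point): pale yellow crescent wedge of freeze-dried fruit (rigid, about 70 long (its x) x 28 wide (its y) x 24 mm high); this point is the middle of it, 12 mm up as it lies. Best taken across its width at the middle. May be absent (None)

How it is judged (in metres and radians):
On the way, in this order (a step that is already met when the one before it is completed fails the run):
1. the fan is switched off (value of joint switch below -0.3 rad), for 0.2 s.
2. every piece is in the chamber, the fan off (value of joint switch below -0.3 rad and x of piece1_center in the frame of chamber between -0.118 and 0.118 m and y of piece1_center in the frame of chamber between -0.098 and 0.098 m and z of piece1_center in the frame of chamber between 0 and 0.088 m and x of piece2_center in the frame of chamber between -0.118 and 0.118 m and y of piece2_center in the frame of chamber between -0.098 and 0.098 m and z of piece2_center in the frame of chamber between 0 and 0.088 m and x of piece3_center in the frame of chamber between -0.118 and 0.118 m and y of piece3_center in the frame of chamber between -0.098 and 0.098 m and z of piece3_center in the frame of chamber between 0 and 0.088 m and x of piece4_center in the frame of chamber between -0.118 and 0.118 m and y of piece4_center in the frame of chamber between -0.098 and 0.098 m and z of piece4_center in the frame of chamber between 0 and 0.088 m and x of piece5_center in the frame of chamber between -0.118 and 0.118 m and y of piece5_center in the frame of chamber between -0.098 and 0.098 m and z of piece5_center in the frame of chamber between 0 and 0.088 m and x of piece6_center in the frame of chamber between -0.118 and 0.118 m and y of piece6_center in the frame of chamber between -0.098 and 0.098 m and z of piece6_center in the frame of chamber between 0 and 0.088 m), for 0.3 s.
3. the lid is fully shut on the pieces, the fan off (all of step 2 and value of joint lid below 0.02 rad), for 0.2 s.
4. the handle is tugged at least 5 mm out while the lid stays shut, the fan still off (value of joint switch below -0.3 rad and value of joint lid below 0.02 rad and value of joint handle above 0.005 m), for 0.2 s.
5. the fan is switched back on (value of joint switch above 0.3 rad and value of joint lid below 0.02 rad), for 0.2 s.
At the end, for the whole second after the job is handed in: every piece present lies inside the chamber, the lid is shut (lid joint under 0.02 rad), the handle is back in (under 2 mm) and the fan lever is on (over 0.3 rad) (all of step 5 and value of joint handle below 0.002 m and x of piece1_center in the frame of chamber between -0.118 and 0.118 m and y of piece1_center in the frame of chamber between -0.098 and 0.098 m and z of piece1_center in the frame of chamber between 0 and 0.088 m and x of piece2_center in the frame of chamber between -0.118 and 0.118 m and y of piece2_center in the frame of chamber between -0.098 and 0.098 m and z of piece2_center in the frame of chamber between 0 and 0.088 m and x of piece3_center in the frame of chamber between -0.118 and 0.118 m and y of piece3_center in the frame of chamber between -0.098 and 0.098 m and z of piece3_center in the frame of chamber between 0 and 0.088 m and x of piece4_center in the frame of chamber between -0.118 and 0.118 m and y of piece4_center in the frame of chamber between -0.098 and 0.098 m and z of piece4_center in the frame of chamber between 0 and 0.088 m and x of piece5_center in the frame of chamber between -0.118 and 0.118 m and y of piece5_center in the frame of chamber between -0.098 and 0.098 m and z of piece5_center in the frame of chamber between 0 and 0.088 m and x of piece6_center in the frame of chamber between -0.118 and 0.118 m and y of piece6_center in the frame of chamber between -0.098 and 0.098 m and z of piece6_center in the frame of chamber between 0 and 0.088 m); the robot touches nothing.
It fails at once if a bystander (bowl, jar or spatula) is shifted by more than 4 cm (distance of any of bowl, jar, spatula from where it was at the start of the episode above 0.04 m).
Of piece1, piece2, piece3, piece4, piece5, piece6 only 3 to 5 are there at a start; the rules pass over those that are not, and their reading is None.
At some moment in a run one of piece1, piece2, piece3, piece4, piece5, piece6 may be knocked a few centimetres aside while the robot is not near it.
Once in a run the grip may slacken for a moment while it holds something.
It also fails if it takes over 210 s, if anything falls off the work surface, if the arm or the gripper's body presses on something with over 40 N, if the wrist force passes 120 N, or if a joint passes its speed limit or range.

## Robot

A 6-joint arm with a two-finger parallel gripper is mounted at the origin on the work surface. World frame = base frame: x ahead of the robot, y to its left, z up, the work surface at z = 0. Lengths are in mm, angles in rad, forces in N, time in s.
With the tool pointing down it reaches from about 400 to 825 mm from the base axis. Payload 7 kg.
Tool frame: the origin (TCP) lies at the very end of the fingers, on their centre line; the grasp point (between the pads) lies 19 mm behind it; z points along the fingers, y is the direction in which the jaws open and shut (so a half turn about z gives the same grasp; the last joint's range is limited). The gripper opens to 88 mm and grips with 3 to 60 N. Pads are 19 mm wide; open, the fingers measure 130 mm over their backs; the gripper's body (78 mm by 193 mm) begins 47 mm behind the grasp point.
Start: joints at [-0.947, 0.359, 0.012, 0, -1.224, -0.288], TCP at [222.402, -637.285, 226.561] pointing down, gripper open.
Joint ranges: [-3.07, 3.07], [-1.43, 2.12], [-1.02, 1.25], [-3.03, 1.67], [-3.05, -0], [-3.03, 3.03]. Speed limits (rad/s): [2.39, 2.39, 3.01, 3.14, 3.14, 3.14].

## Interface

Orientations are given as a unit quaternion [x, y, z, w].
In Python, from plant import bot gives the robot as it stands. Calls block until the motion is done:
- bot.move_ptp(position, orientation): joint-space move of the TCP to a pose.
- bot.line_to(position, velocity=150, ori=None): straight line of the TCP; ori=None keeps the orientation; velocity is the mean speed in mm/s.
- bot.move_joints(angles): joint-space move.
- bot.move_gripper(opening, force=None): finger opening in mm; force is the grip in N (None keeps the last); returns when the fingers have stopped.
- bot.pause(seconds).
- bot.solve_ik(position, orientation): joint angles nearest the present ones, or None.
- bot.read_state(): the state.
- bot.camera(name): name is "scene" or "top" or "wrist"; returns the picture (400x640x3 uint8, red, green, blue); there is no depth.
- bot.get_calibration(name): a dict with "fx", "fy", "cx", "cy" (pixels), "view" (4x4, takes a point from world to camera coordinates); the wrist camera has in their place "T_tool_cam" (4x4, takes a point from camera to tool coordinates, whose origin is the TCP and whose axes are the flange's). Camera axes: x right, y up, looking along -z (the intrinsics and any distortion apply to the point x, -y, -z); pixel columns grow to the right and rows downward; lengths in mm; the calibration is good to about 2 mm. The wrist camera is an equidistant fisheye: a pixel r from the principal point sees the ray r / f radians off the axis. A picture is of the moment at which its call begins: read the wrist's pose just before it. get_calibration takes no time and is no camera call.
A pose or a line that the arm cannot do raises bot.Unreachable and nothing moves.
- bot.close_job(): hands the job in, once; it reports no verdict.
The state is a dict: "t": time; "joint_pos": joint angles; "qvel": joint speeds; "tau": joint torques, N m; "tcp_pos": TCP position; "eef_rot": TCP orientation; "contact_force": force on the tool from outside, world axes, zero at the start; "moment": the same for the moment, N m; "width": finger opening in mm.
Only numpy, scipy, OpenCV 4.12 (cv2) and the standard library are available. Lean on these libraries where they do the work, as an engineer would, in place of code of your own. Each camera call takes 0.05 s, during which the arm holds its last target.

## Working session

There is one attempt and no reset: what is moved stays moved. The work goes in short steps, each a Python script; the robot and the scene stay as the last script left them, time stands still between calls to the robot, and variables do not carry over. Pictures are saved under pics/ and viewed, and the job is handed in when it is done.

```bash
ls; mkdir -p pics; python3 - <<'E'
from plant import bot
import cv2
s=bot.read_state();print(s)
for n in("scene","top","wrist"):
    im=bot.camera(n);cv2.imwrite(f"pics/{n}0.png",im[:,:,::-1]);print(n,bot.get_calibration(n))
E
```

```text
pics
{'t': 0.0, 'joint_pos': array([-9.46905398e-01,  3.59372711e-01,  1.10348410e-02, -3.45434378e-04,
       -1.22409436e+00, -2.88106754e-01]), 'qvel': array([-0.00090755,  0.00071083,  0.00078152,  0.0004658 ,  0.00045865,
        0.00103261]), 'tau': array([-2.54631332e-04, -5.82707655e+01,  2.93075985e+01,  6.99760839e+00,
        7.22437195e-03, -1.06453458e-04]), 'tcp_pos': array([ 222.22769624, -636.83896901,  225.62225129]), 'eef_rot': array([-1.67046395e-01,  9.85948683e-01,  8.05885843e-04, -2.14393524e-04]), 'contact_force': array([-0.19450249,  0.34828624,  0.44594072]), 'moment': array([-0.03046592, -0.06192767,  0.02164122]), 'width': 87.49519721919789}
scene {'fx': 405.0384479760253, 'fy': 405.0384479760253, 'cx': 318.1315630438991, 'cy': 197.7486267510386, 'view': array([[ 6.41607144e-01,  7.66935909e-01,  1.22304551e-02,
        -3.72777326e+02],
       [-6.14363561e-01,  5.04290092e-01,  6.06835165e-01,
         3.19481366e+02],
       [ 4.59235982e-01, -3.96863723e-01,  7.94733602e-01,
        -1.30112590e+03],
       [ 0.00000000e+00,  0.00000000e+00,  0.0000000
[... 255 characters left out ...]
01,  2.59543128e-02,  1.14352638e-01,
        -6.44149242e+02],
       [-1.14911107e-01,  2.11510375e-02,  9.93150578e-01,
        -1.08290091e+03],
       [ 0.00000000e+00,  0.00000000e+00,  0.00000000e+00,
         1.00000000e+00]])}
wrist {'fx': 309.70691628693146, 'fy': 309.70691628693146, 'cx': 320.7699842495889, 'cy': 194.6995542102468, 'T_tool_cam': array([[-7.16127490e-04,  9.53038221e-01,  3.02849199e-01,
         8.30526979e+01],
       [ 9.99999741e-01,  7.05222906e-04,  1.45362512e-04,
         1.31830261e+00],
       [-7.50401623e-05,  3.02849224e-01, -9.53038479e-01,
        -1.58381227e+02],
       [ 0.00000000e+00,  0.00000000e+00,  0.00000000e+00,
         1.00000000e+00]])}
```

View pics/scene0.png

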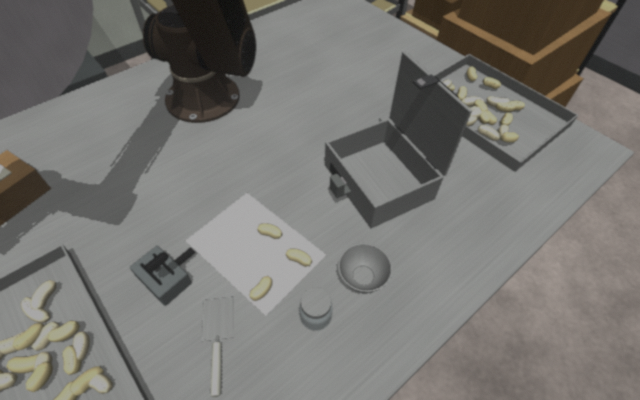

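View pics/top0.png

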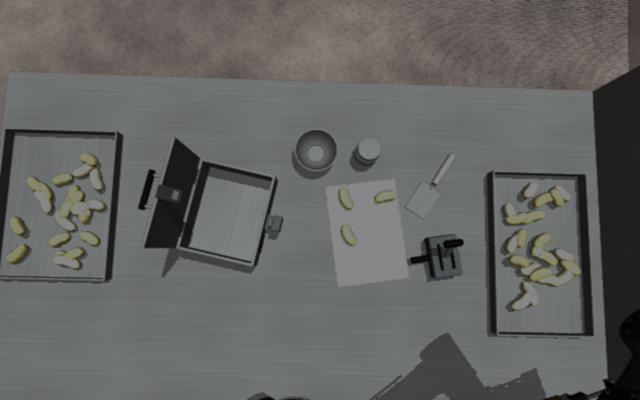

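View pics/wrist0.png

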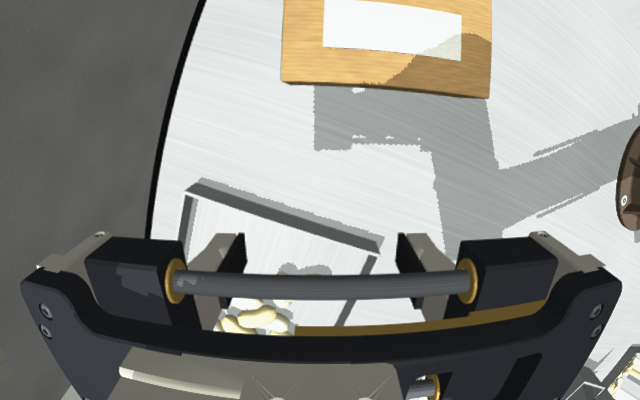

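```bash
cat > h.py <<'E'
from plant import bot
import numpy as np, cv2
from scipy.spatial.transform import Rotation as R
C={n:bot.get_calibration(n) for n in("scene","top","wrist")}
def ray(n,u,v,T=None):
    c=C[n]; x=(u-c['cx'])/c['fx']; y=(v-c['cy'])/c['fy']
    if n=='wrist':
        r=np.hypot(x,y); d=np.array([np.sin(r)*x/max(r,1e-9),-np.sin(r)*y/max(r,1e-9),-np.cos(r)])
        M=T@c['T_tool_cam']; return M[:3,3],M[:3,:3]@d
    V=np.linalg.inv(c['view']); d=V[:3,:3]@np.array([x,-y,-1.]); return V[:3,3],d/np.linalg.norm(d)
def plane(n,u,v,z,T=None):
    o,d=ray(n,u,v,T); return o+d*(z-o[2])/d[2]
def tri(*rs):
    A=np.zeros((3,3));b=np.zeros(3)
    for o,d in rs:
        P=np.eye(3)-np.outer(d,d);A+=P;b+=P@o
    p=np.linalg.solve(A,b); return p,[np.linalg.norm(np.cross(p-o,d)) for o,d in rs]
def proj(n,p,T=None):
    c=C[n]
    if n=='wrist':
        q=np.linalg.inv(T@c['T_tool_cam'])@np.r_[p,1]; a,b,z=q[0],-q[1],-q[2]; r=np.hypot(a,b); th=np.arctan2(r,z)
        return c['cx']+c['fx']*th*a/r, c['cy']+c['fy']*th*b/r
    q=c['view']@np.r_[p,1]; return c['cx']-c['fx']*q[0]/q[2], c['cy']+c['fy']*q[1]/q[2]
def toolT():
    s=bot.read_state(); T=np.eye(4);T[:3,:3]=R.from_quat(s['eef_rot']).as_matrix();T[:3,3]=s['tcp_pos'];return T
def down(yaw):  # tool z down, tool y axis (jaw) at angle yaw in world xy
    y=np.array([np.cos(yaw),np.sin(yaw),0]);z=np.array([0,0,-1.]);x=np.cross(y,z)
    return R.from_matrix(np.c_[x,y,z]).as_quat()
def snap(n,name,crop=None,k=1):
    im=np.ascontiguousarray(bot.camera(n)[:,:,::-1])
    o=im
    if crop: x0,y0,x1,y1=crop; o=im[y0:y1,x0:x1]
    if k!=1:o=cv2.resize(o,None,fx=k,fy=k,interpolation=cv2.INTER_CUBIC)
    cv2.imwrite(f'pics/{name}.png',o); return im
def pieces(im):
    h=cv2.cvtColor(im,cv2.COLOR_BGR2HSV)
    m=cv2.inRange(h,(18,55,90),(36,255,255)); m=cv2.morphologyEx(m,cv2.MORPH_CLOSE,np.ones((3,3)))
    return m
E
python3 - <<'E'
from h import *
t=cv2.imread('pics/top0.png');s=cv2.imread('pics/scene0.png')
cv2.imwrite('pics/tz.png',cv2.resize(t[120:300,130:290],None,fx=3.3,fy=3.3,interpolation=2)) if 0 else None
a=cv2.resize(t[130:290,130:290],None,fx=3.6,fy=3.6,interpolation=2);cv2.imwrite('pics/tzA.png',a)
cv2.imwrite('pics/tzB.png',cv2.resize(t[140:300,310:490],None,fx=3.6,fy=3.6,interpolation=2))
cv2.imwrite('pics/szA.png',cv2.resize(s[50:230,310:480],None,fx=3.3,fy=3.3,interpolation=2))
cv2.imwrite('pics/szB.png',cv2.resize(s[180:330,110:340],None,fx=3.4,fy=3.4,interpolation=2))
for n,im in(('top',t),('scene',s)):
    m=pieces(im)
    c,_=cv2.findContours(m,0,1)
    for k in c:
        if cv2.contourArea(k)<15:continue
        M=cv2.moments(k);u,v=M['m10']/M['m00'],M['m01']/M['m00'];p=plane(n,u,v,12)
        print(n,round(u),round(v),cv2.contourArea(k),p.round())
E
```

```text
top 540 274 180.5 [ 461. -665.   12.]
top 521 261 153.0 [ 495. -612.   12.]
top 558 262 155.0 [ 493. -717.   12.]
top 71 253 153.0 [488. 615.  12.]
top 16 253 167.5 [484. 761.  12.]
top 542 240 133.0 [ 555. -675.   12.]
top 89 237 151.0 [531. 572.  12.]
top 521 237 114.5 [ 560. -614.   12.]
top 348 235 153.0 [ 556. -133.   12.]
top 16 225 144.0 [559. 770.  12.]
top 525 217 316.0 [ 618. -629.   12.]
top 83 217 65.5 [588. 592.  12.]
top 385 196 150.5 [ 666. -235.   12.]
top 345 198 154.0 [ 657. -123.   12.]
top 549 198 263.0 [ 672. -700.   12.]
top 65 216 394.0 [588. 641.  12.]
top 38 186 96.0 [670. 721.  12.]
top 62 178 131.5 [692. 660.  12.]
top 88 159 139.0 [746. 594.  12.]
scene 84 381 340.0 [ 605. -605.   12.]
scene 35 373 367.5 [ 532. -671.   12.]
scene 22 359 78.0 [ 488. -681.   12.]
scene 74 362 84.5 [ 560. -605.   12.]
scene 29 336 314.5 [ 450. -658.   12.]
scene 67 333 99.5 [ 493. -596.   12.]
scene 263 291 55.5 [ 672. -234.   12.]
scene 297 260 43.0 [ 659. -130.   12.]
scene 269 233 39.5 [ 559. -138.   12.]
scene 508 138 68.5 [736. 598.  12.]
scene 487 120 45.0 [651. 615.  12.]
scene 508 110 88.0 [664. 704.  12.]
scene 491 84 59.0 [551. 774.  12.]
scene 470 75 43.0 [477. 760.  12.]
scene 420 24 270.0 [152. 874.  12.]
scene 607 6 141.0 [ 545. 1585.   12.]
scene 383 4 130.5 [-44. 869.  12.]
scene 256 4 188.5 [-370.  464.   12.]
scene 158 4 123.5 [-613.  155.   12.]
```

View pics/tzA.png

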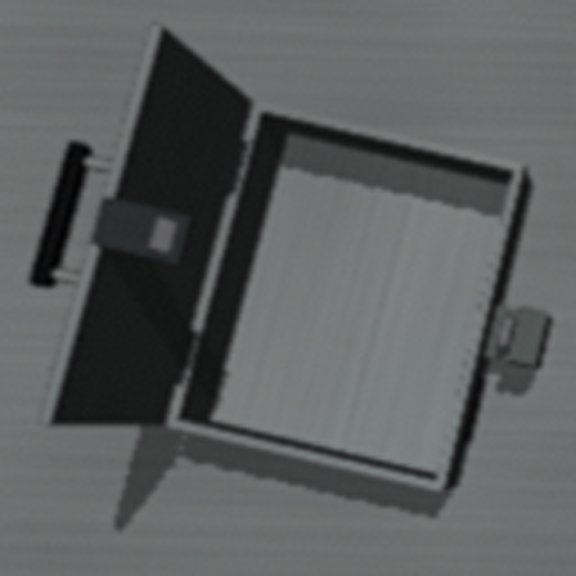

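View pics/tzB.png

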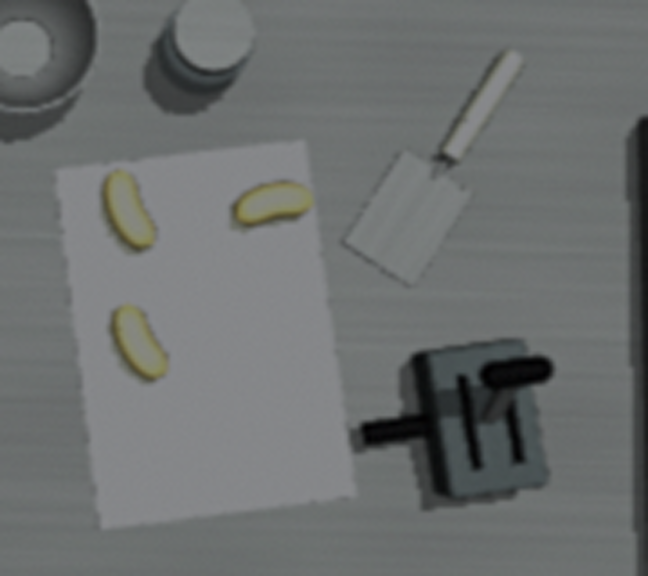

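View pics/szA.png

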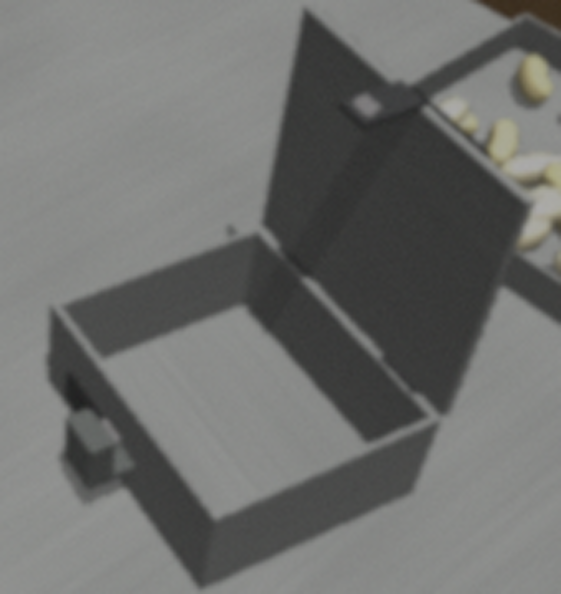

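View pics/szB.png

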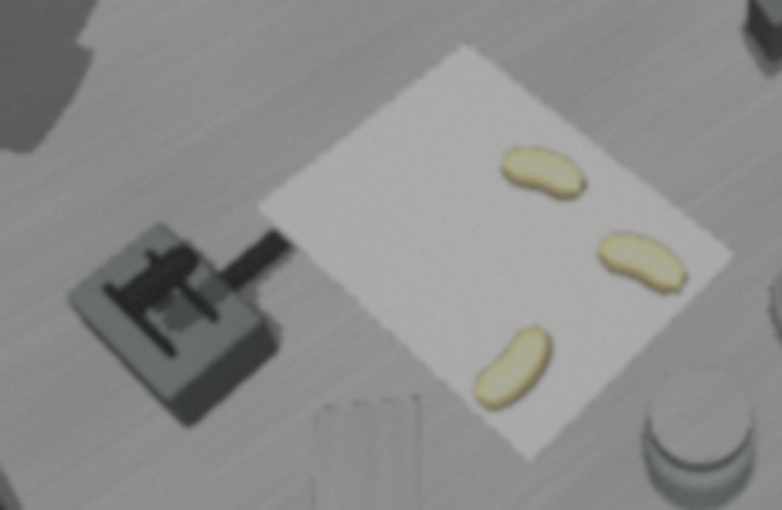

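```bash
python3 - <<'E'
from h import *
q=np.array([(255,108),(528,165),(450,487),(175,420)])/3.6+130
P=np.array([plane('top',u,v,90) for u,v in q]);print(P.round(1))
print(np.linalg.norm(P-np.roll(P,-1,0),axis=1),P.mean(0))
q2=np.array([(262,232),(52,308),(203,585) ,(218,520),(440,418)])/3.3+[310,50]
for u,v in q2: print('sc',plane('scene',u,v,90).round(1))
# switch
b=np.array([(415,355),(525,340),(548,487),(440,498)])/3.6+[310,140]
B=np.array([plane('top',u,v,50) for u,v in b]);print(B.round(1),np.linalg.norm(B-np.roll(B,-1,0),axis=1),B.mean(0))
b=np.array([(160,222),(277,345),(188,402),(69,297)])/3.4+[110,180]
B=np.array([plane('scene',u,v,50) for u,v in b]);print(B.round(1),B.mean(0))
g=np.array([517,371])/3.6+[310,140];g2=np.array([162,278])/3.4+[110,180]
print(tri(ray('top',*g),ray('scene',*g2)),plane('top',*g,125),plane('scene',*g2,125))
# handle ends
for a in [(78,150),(42,280)]:
    u=np.array(a)/3.6+130; print('hd',[plane('top',*u,z).round(1) for z in(240,260,280)])
E
```

```text
[[737.4 260.9  90. ]
 [701.1  62.8  90. ]
 [470.  109.5  90. ]
 [512.3 304.4  90. ]]
[201.43851207 235.74793324 199.42395648 229.20367254] [605.20048409 184.4189199   90.        ]
sc [515.6 309.2  90. ]
sc [472.3 115.5  90. ]
sc [735.6  24.1  90. ]
sc [703.5  70.3  90. ]
sc [741.9 264.6  90. ]
[[ 548.9 -336.4   50. ]
 [ 562.  -418.9   50. ]
 [ 454.3 -434.4   50. ]
 [ 444.6 -354.2   50. ]] [ 83.58668767 108.79948331  80.78447469 105.82108715] [ 502.44350646 -385.94604993   50.        ]
[[ 446.8 -361.8   50. ]
 [ 574.6 -346.2   50. ]
 [ 573.7 -406.3   50. ]
 [ 460.9 -431.5   50. ]] [ 514.02724646 -386.4515212    50.        ]
(array([ 538.27750996, -382.8597656 ,  128.09555787]), [np.float64(2.257154426009218), np.float64(2.2571544260093526)]) [ 537.35794757 -386.10039486  125.        ] [ 537.59354334 -380.90678209  125.        ]
hd [array([676.8, 327.5, 240. ]), array([673.2, 319.7, 260. ]), array([669.7, 312. , 280. ])]
hd [array([595.8, 343.7, 240. ]), array([594.1, 335.6, 260. ]), array([592.3, 327.5, 280. ])]
```

```bash
cat >> h.py <<'E'
def best(p,yaw,half=True):
    q0=bot.read_state()['joint_pos'];c=[]
    for k in((0,np.pi,) if half else (0,)):
        q=bot.solve_ik(list(p),list(down(yaw+k)))
        if q is not None: c.append((np.abs(np.array(q)-q0).max(),down(yaw+k),q))
    c.sort(key=lambda t:t[0]); return list(c[0][1])
SW=np.array([506,-386.]);SY=0.15
def sw(x,y,z): c,s=np.cos(SY),np.sin(SY); return [SW[0]+c*x-s*y,SW[1]+s*x+c*y,z]
CH=np.array([607,186.]);CY=-0.19
def ch(x,y,z): c,s=np.cos(CY),np.sin(CY); return [CH[0]+c*x-s*y,CH[1]+s*x+c*y,z]
def st():
    s=bot.read_state();print('t%.1f'%s['t'],s['tcp_pos'].round(1),'F',s['contact_force'].round(1),'w%.1f'%s['width'],flush=True);return s
E
python3 - <<'E'
from h import *
o=best(sw(90,0,200),SY+np.pi/2);print(o)
bot.move_gripper(0)
bot.move_ptp(sw(90,0,200),o);st()
bot.line_to(sw(90,0,114),120);st()
bot.line_to(sw(30,0,114),100);st()
for x in(10,-2,-10):
    bot.line_to(sw(x,0,114),60);st()
bot.line_to(sw(30,0,114),100)
bot.line_to(sw(60,0,220),150);st()
snap('top','top1',(310,140,490,300),3.6);snap('scene','sc1',(110,150,340,330),3.4)
E
```

```text
[np.float64(-0.07492970727274227), np.float64(0.9971888181122074), np.float64(0.0), np.float64(0.0)]
t3.2 [ 594.4 -373.4  200.2] F [0.8 0.  0.3] w0.5
t4.1 [ 595.4 -372.9  114.8] F [-0.4  0.4  0.6] w0.5
t4.9 [ 535.6 -381.6  114.1] F [1.6 0.5 0.6] w0.2
t5.3 [ 515.2 -384.6  113.8] F [-0.2 -0.7  0.5] w0.6
t5.7 [ 503.6 -386.4  114.1] F [-0.1 -0.1  0.3] w0.6
t6.0 [ 495.8 -387.6  114.1] F [-0.1 -0.5  0.7] w0.7
t7.4 [ 564.6 -376.8  219. ] F [ 0.2 -0.5 -0.8] w0.4
```

View pics/top1.png

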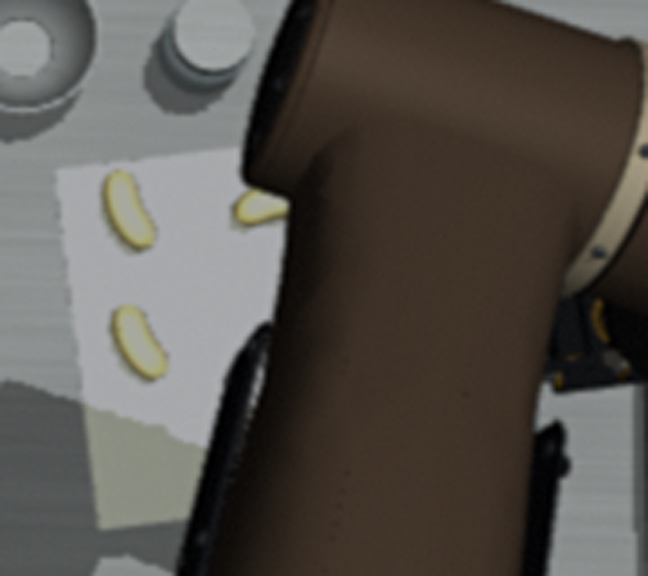

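View pics/sc1.png

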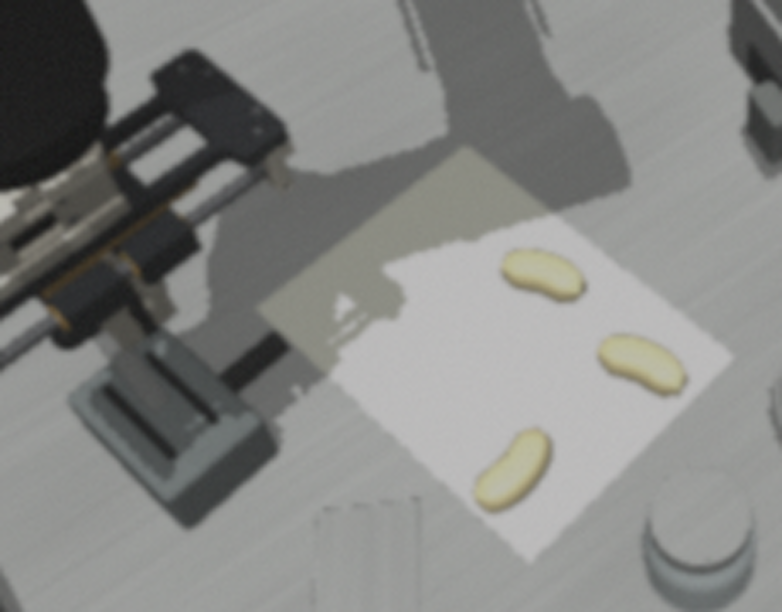

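```bash
python3 - <<'E'
from h import *
p=[600,-180,330]
bot.move_ptp(p,best(p,np.pi/2));st()
T=toolT();im=snap('wrist','w2');np.save('T2.npy',T)
snap('top','top2');snap('scene','sc2')
E
```

```text
t8.4 [ 599.6 -180.4  329. ] F [ 1.   0.  -0.1] w0.8
```

View pics/w2.png

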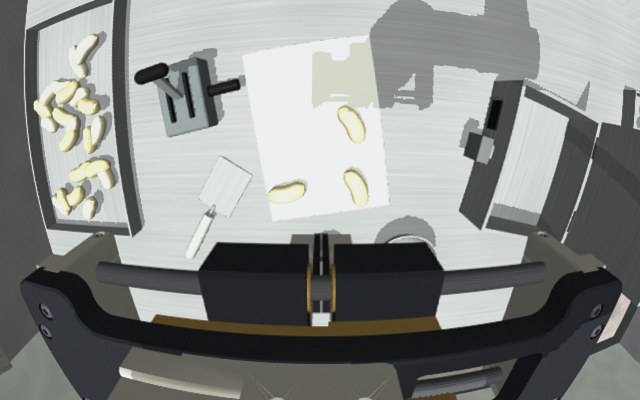

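View pics/sc2.png

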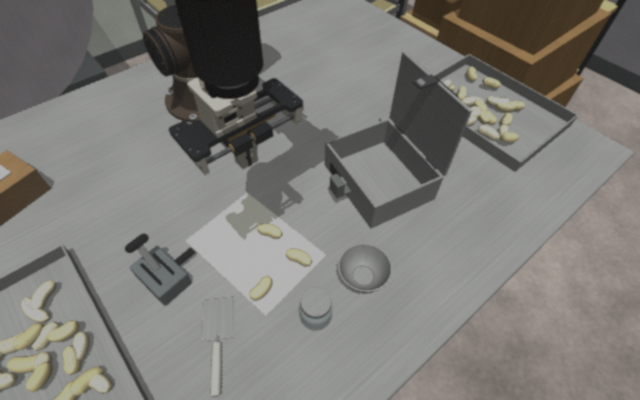

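```bash
cat >> h.py <<'E'
def locate(im,n='wrist',T=None,area=100,box=(420,800,-480,30)):
    h=cv2.cvtColor(im,cv2.COLOR_BGR2HSV)
    m=cv2.inRange(h,(18,45,90),(38,255,255)); m=cv2.morphologyEx(m,cv2.MORPH_CLOSE,np.ones((5,5)))
    out=[]
    for k in cv2.findContours(m,0,cv2.CHAIN_APPROX_NONE)[0]:
        if cv2.contourArea(k)<area: continue
        f=np.zeros_like(m);cv2.drawContours(f,[k],-1,255,-1)
        vs,us=np.nonzero(f); P=np.array([plane(n,u,v,12,T)[:2] for u,v in zip(us,vs)])
        c=P.mean(0)
        if not(box[0]<c[0]<box[1] and box[2]<c[1]<box[3]):continue
        (cx,cy),(w,l),a=cv2.minAreaRect(P.astype(np.float32))
        e,V=np.linalg.eigh(np.cov(P.T));d=V[:,1];out.append((np.array([cx,cy]),np.arctan2(d[1],d[0]),sorted((w,l)),c))
    return out
E
python3 - <<'E'
from h import *
for n,f,T,a in(('wrist','w2',np.load('T2.npy'),100),('top','top0',None,60),('scene','sc2',None,30)):
    for o in locate(cv2.imread(f'pics/{f}.png'),n,T,a): print(n,o[0].round(1),round(o[1],2),np.round(o[2]),o[3].round(1))
E
```

```text
wrist [ 663.7 -234.5] 1.71 [29. 61.] [ 657.  -231.4]
wrist [ 654.3 -120.9] -2.71 [29. 63.] [ 648.9 -123.6]
wrist [ 552.5 -131.1] -2.61 [28. 60.] [ 552.5 -131.9]
top [ 555.3 -132.4] -2.6 [27. 60.] [ 556.  -133.1]
top [ 667.3 -235.3] 1.79 [27. 61.] [ 666.5 -235.1]
top [ 657.3 -122.5] -2.7 [27. 62.] [ 657.9 -123.3]
scene [ 665.1 -233.4] 1.84 [28. 60.] [ 664.6 -234.4]
scene [ 654.3 -121. ] -2.77 [30. 62.] [ 654.7 -121.8]
scene [ 552.9 -130.8] -2.69 [31. 61.] [ 552.4 -131.8]
```

```bash
python3 - <<'E'
from h import *
u=np.array([213,30])/3.6+[310,140]; print(plane('top',*u,75))
for e in [(168,30),(258,30),(213,72)]:
    u=np.array(e)/3.6+[310,140]; print(plane('top',*u,75))
print(plane('scene',317,301,75), plane('top',315,152,50))
# body rect piece3
for yaw in(1.79+np.pi/2,1.71+np.pi/2):
  c=np.array([665,-234.5]);j=np.array([np.cos(yaw),np.sin(yaw)]);k=np.array([-j[1],j[0]])
  for jar in([785,-190],):
    d=np.array(jar)-c;print(d@j,d@k)
E
```

```text
[ 784.93966712 -179.94537028   75.        ]
[ 783.96040383 -146.46980653   75.        ]
[ 785.92039039 -213.47084253   75.        ]
[ 753.1948035  -180.23737143   75.        ]
[ 786.1853348  -175.79953341   75.        ] [776.6465147  -35.74772001  50.        ]
-126.80514335822363 -17.340865546458577
-125.01379330411976 -27.418998590663733
```

```bash
cat >> h.py <<'E'
def orient(yaw,tilt=0): return list((R.from_rotvec([0,-tilt,0])*R.from_quat(down(yaw))).as_quat())
def pick(c,ax,z=4,tilt=0,opening=56):
    yaw=ax+np.pi/2
    # tool x toward robot or so: yaw in (0,pi]
    cand=[yaw+k*np.pi for k in(-3,-2,-1,0,1,2,3)]; yaw=min(cand,key=lambda a:abs(a-np.pi/2))
    p=[c[0],c[1]]
    bot.move_gripper(opening)
    o=orient(yaw,tilt)
    bot.move_ptp(p+[110],o); bot.line_to(p+[z],110); st()
    bot.move_gripper(0,20); st()
    bot.line_to(p+[z+4],40);bot.line_to(p+[170],180); return st()['width']
def put(x,y,z=38):
    o=orient(np.pi/2+CY)
    bot.move_ptp(ch(x,y,170),o); s=st()
    if s['width']<8: print('LOST');return False
    bot.line_to(ch(x,y,z),120); bot.move_gripper(48); bot.pause(.2); bot.line_to(ch(x,y,170),200);st();return True
E
python3 - <<'E'
from h import *
w=pick([554,-131.5],-2.62)
if w>8: put(-55,-35)
bot.move_gripper(10)
T=toolT();snap('wrist','w3');im=snap('scene','sc3');
for o in locate(im,'scene',None,30): print(o[0].round(1),round(o[1],2),np.round(o[2]))
E
```

```text
t11.7 [ 554.6 -131.5    4.7] F [-0.2  0.1 -0. ] w55.8
t12.2 [ 554.1 -131.5    4.2] F [-0.6  1.6  2. ] w27.9
t13.5 [ 553.2 -131.4  168.9] F [ 0.2 -0.2 -0.5] w27.5
t14.7 [546.2 161.4 169.4] F [-0.2  0.1 -1.2] w28.0
t17.5 [545.6 161.7 168.8] F [ 0.6 -0.9 -0.5] w48.2
[ 665.2 -233.8] 1.83 [28. 59.]
[ 654.3 -121. ] -2.77 [30. 62.]
```

View pics/w3.png

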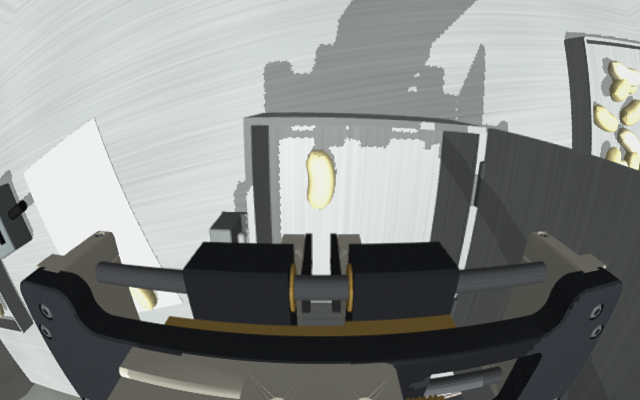

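View pics/sc3.png

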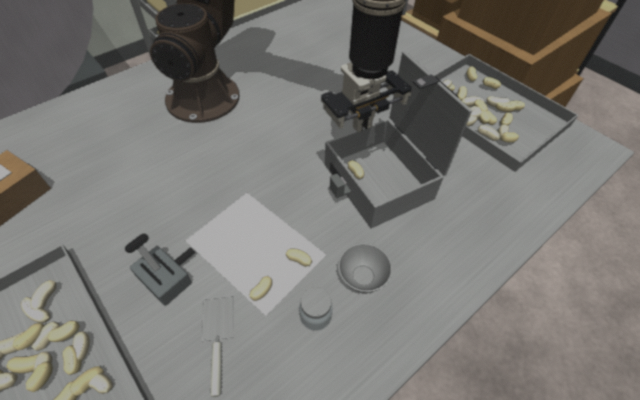

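```bash
python3 - <<'E'
from h import *
L=[o for o in locate(snap('scene','sc4'),'scene',None,30)]
o=min(L,key=lambda o:np.hypot(*(o[0]-[655,-121])));print(o[0],o[1])
w=pick(o[0]+[1,-.5],-2.71)
ok=w>8 and put(55,-35)
im=snap('scene','sc5');T=toolT();snap('wrist','w5')
for o in locate(im,'scene',None,30): print(o[0].round(1),round(o[1],2),np.round(o[2]))
E
```

```text
[ 654.30352783 -120.95994568] -2.7566665679816147
t21.7 [ 656.  -121.4    4.8] F [0.8 0.3 0.8] w55.8
t22.3 [ 655.4 -121.5    4.2] F [-0.7  1.2  1.8] w27.8
t23.6 [ 654.5 -121.4  168.7] F [ 0.5  0.3 -1.8] w27.7
t24.6 [654.2 140.6 169.3] F [-0.4 -0.2  0.4] w27.7
t27.5 [653.6 141.  168.7] F [-0.7 -0.2 -0.9] w47.9
[ 665.1 -233.4] 1.83 [28. 60.]
```

View pics/sc5.png

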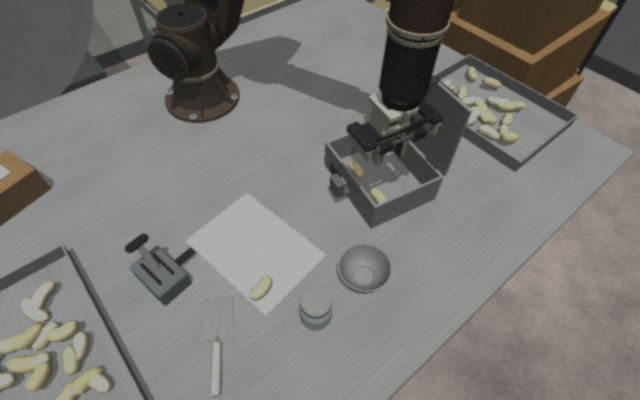

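```bash
python3 - <<'E'
from h import *
L=[o for o in locate(snap('scene','sc6'),'scene',None,30)]
o=min(L,key=lambda o:np.hypot(*(o[0]-[665,-234])));print(o[0],o[1])
w=pick(o[0]+[.5,-.5],o[1]-.04,z=10,tilt=.09)
ok=w>8 and put(0,-12,46)
p=[500,0,350];bot.move_ptp(p,best(p,np.pi/2))
im=snap('scene','sc7');T=toolT();snap('wrist','w7');snap('top','top7')
for o in locate(im,'scene',None,30): print(o[0].round(1),round(o[1],2),np.round(o[2]))
E
```

```text
[ 665.09265137 -233.43022156] 1.833506264701402
t30.5 [ 666.2 -234.    10.8] F [-0.6  0.1  0.8] w55.9
t31.1 [ 665.7 -234.    10.3] F [-0.8  1.   3.6] w28.5
t32.4 [ 664.8 -233.7  168.6] F [-0.6  0.4 -0.3] w28.7
t33.9 [605.  173.3 169.9] F [ 0.2 -1.1 -0.1] w27.9
t36.7 [604.  174.  168.8] F [-0.5  0.1 -0.8] w48.1
```

View pics/sc7.png

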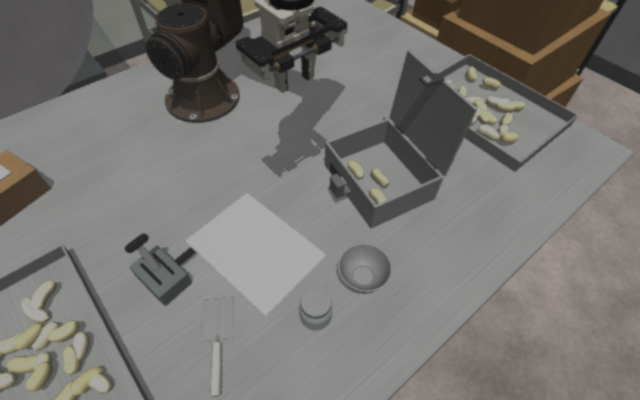

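View pics/top7.png

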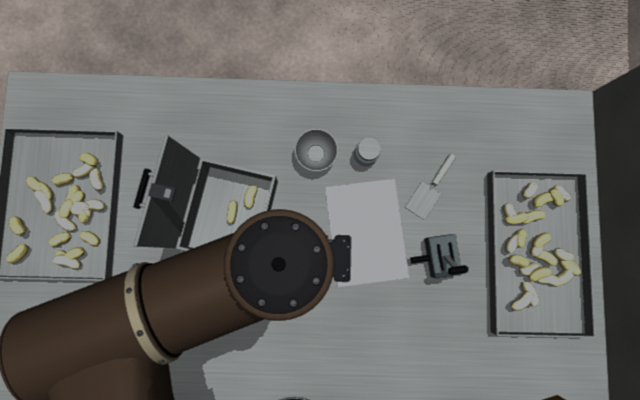

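View pics/w7.png

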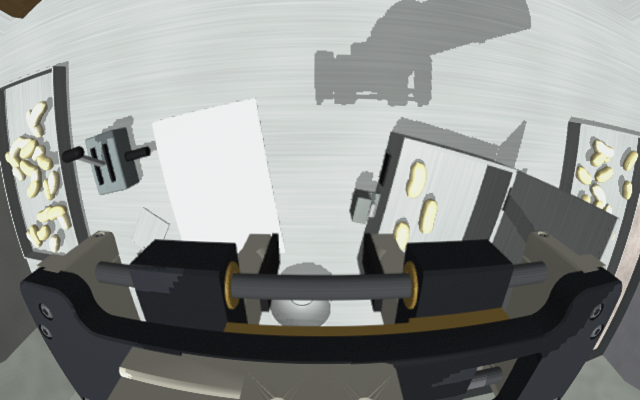

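```bash
cat >> h.py <<'E'
def arc(th,r=175,h=12): return 100-r*np.cos(th)+8*np.sin(th)+h, 90+r*np.sin(th)+8*np.cos(th)
E
python3 - <<'E'
from h import *
o=orient(np.pi/2+CY)
bot.move_gripper(0)
y,z=arc(1.57)
bot.line_to([500,0,400],200,o) if 0 else None
bot.move_ptp(ch(-85,40,390),o);st()
bot.line_to(ch(-85,y+65,390),200);st()
bot.line_to(ch(-85,y+65,250),150);st()
snap('scene','sc8');snap('wrist','w8')
E
```

```text
t39.8 [531.  240.7 389.9] F [ 0.7 -0.   0.2] w0.6
t40.6 [558.5 382.8 390.3] F [ 0.1 -0.5 -0.7] w0.4
t41.7 [558.9 383.8 251.3] F [ 0.4  0.5 -0.1] w0.3
```

View pics/sc8.png

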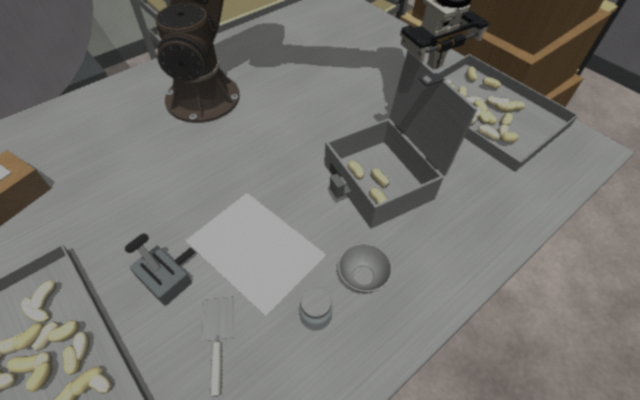

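View pics/w8.png

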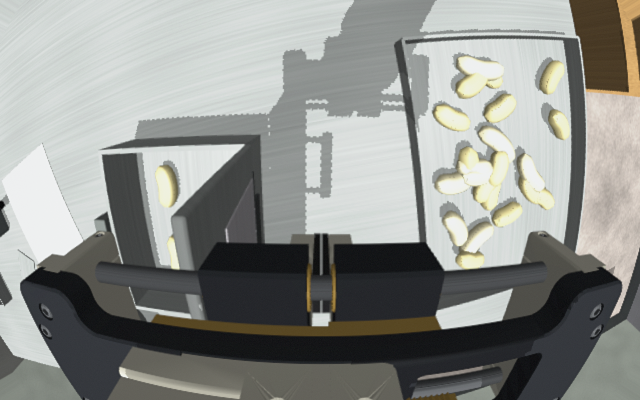

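```bash
python3 - <<'E'
from h import *
y,z=arc(1.57)
bot.line_to(ch(-85,y+10,255),80);st()
for th in np.arange(1.5,0.25,-.13):
    y,z=arc(th);bot.line_to(ch(-85,y,z),110)
    s=st()
    if np.abs(s['contact_force']).max()>15: print('HIGH',th);break
snap('scene','sc9')
E
```

```text
t42.7 [548.2 329.4 255.1] F [ 0.6 -0.4  0.3] w0.4
t43.0 [544.  307.5 265.7] F [ 0.4 -0.1 -0.3] w0.4
t43.4 [539.5 285.  263.1] F [0.1 0.6 0.7] w0.6
t43.8 [535.4 263.3 258.2] F [ 0.3 -0.9  0.3] w0.8
t44.1 [531.4 242.4 250.4] F [-0.4 -0.  -0.2] w0.7
t44.5 [527.6 222.6 239.8] F [0.4 0.6 0.4] w0.5
t44.8 [524.  204.3 226.8] F [ 0.4  0.3 -0.3] w0.1
t45.2 [520.8 187.8 211.3] F [-0.8 -0.4  1. ] w0.5
t45.6 [518.1 173.6 194.1] F [ 0.6  0.4 -0. ] w0.3
t45.9 [515.8 161.5 174.9] F [1.  0.5 0.6] w0.4
t46.3 [514.1 152.  154.5] F [ 1.1 -1.1  1.6] w0.4
```

View pics/sc9.png

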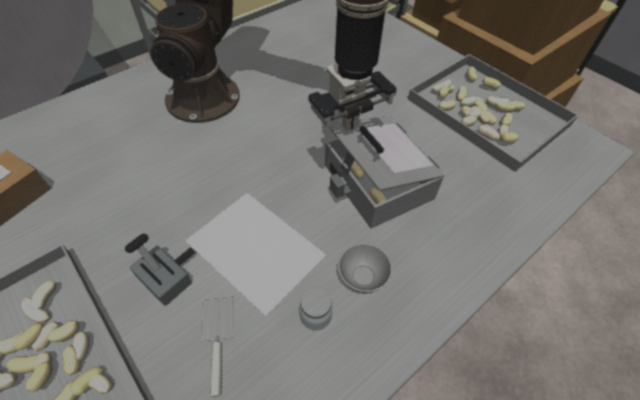

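```bash
python3 - <<'E'
from h import *
x,y0=-85,arc(.33)[0]
for z in (140,128,120,116,113,110,108,106,104,102,101,100,99,98,97,96,95,94,93,92,91,90,89,88,87,86,85,84):
    bot.line_to(ch(x,-76,z),60 if z>116 else 20);s=st()
    if s['contact_force'][2]>28: break
snap('scene','sc10',(290,60,470,240),3.3)
E
```

```text
t47.0 [509.3 127.2 140.1] F [-0.4 -0.3  0. ] w0.3
t47.3 [508.8 127.3 127.3] F [0.5 0.4 0.6] w0.3
t47.6 [509.1 127.4 119.7] F [-0.2 -0.3 -0.2] w0.1
t47.9 [509.  127.1 116.1] F [-1.5 -1.2  1.5] w0.6
t48.2 [509.  127.1 113. ] F [-1.1 -2.4  3.1] w-0.0
t48.5 [509.  127.  110.1] F [-1.5 -2.1  4.6] w0.4
t48.8 [509.  126.9 108.1] F [-0.9 -3.6  6.1] w0.3
t49.0 [508.9 126.7 106.3] F [-1.3 -5.1  7.2] w0.7
t49.3 [509.2 127.8 103.7] F [-0.1 -0.3 -0.1] w0.9
t49.5 [509.1 127.6 101.7] F [-0.2  0.  -0.6] w0.3
t49.8 [509.2 127.5 100.9] F [-0.8 -0.  -0.3] w0.8
t50.0 [509.1 127.4  99.9] F [ 0.5 -0.3 -0.2] w0.6
t50.3 [509.1 127.4  98.9] F [-0.3 -0.4  0.4] w0.6
t50.5 [509.3 127.5  98.2] F [-1.  -0.1  2.9] w0.6
t50.8 [509.4 127.5  98.1] F [-5.8 -0.5 11.8] w0.5
t51.0 [509.5 127.4  97.9] F [-7.3  0.1 20.2] w0.5
t51.3 [509.5 127.4  97.7] F [-11.3  -1.1  29. ] w0.7
```

View pics/sc10.png

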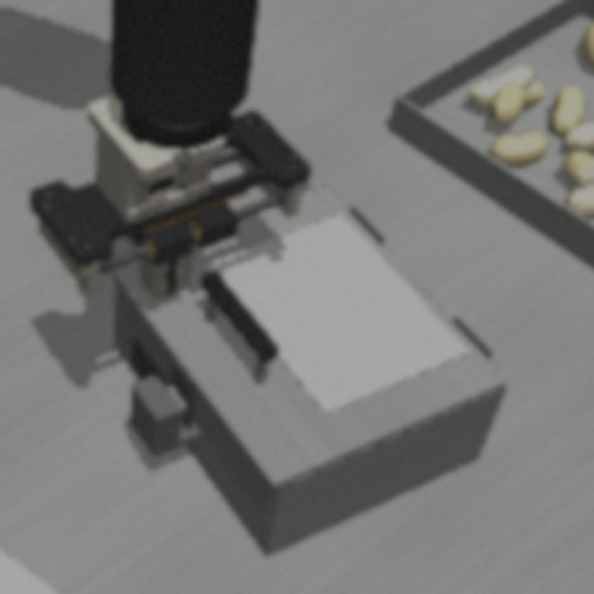

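```bash
python3 - <<'E'
from h import *
bot.line_to(ch(-85,-76,170),120);st()
bot.line_to(ch(-60,-110,240),150)
bot.line_to(ch(-140,-60,260),200)
im=snap('top','top11',(130,130,290,290),3.6);snap('scene','sc11',(290,60,470,240),3.3)
T=toolT();np.save('T11.npy',T);snap('wrist','w11')
print(proj('top',ch(0,-65,141)),proj('scene',ch(0,-65,141)),proj('wrist',ch(0,-65,141),T))
E
```

```text
t52.1 [508.6 127.2 169.1] F [0.6 0.7 0.2] w0.4
(np.float64(249.23352513554607), np.float64(214.45656342116044)) (np.float64(361.90254104489514), np.float64(155.21470588750358)) (np.float64(315.99373887599313), np.float64(310.013939193991))
```

View pics/top11.png

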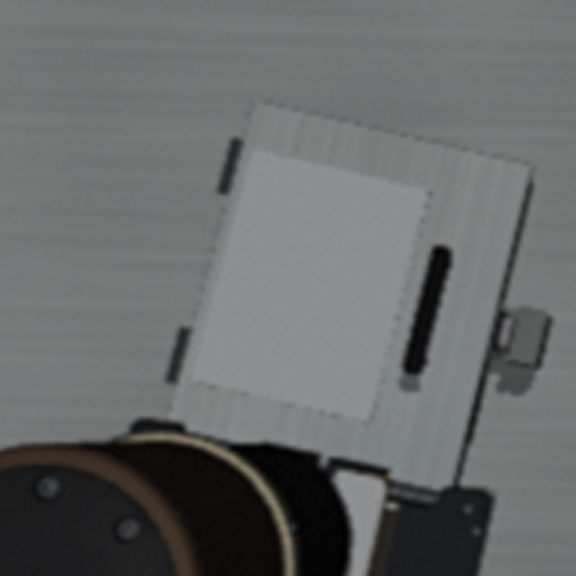

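View pics/sc11.png

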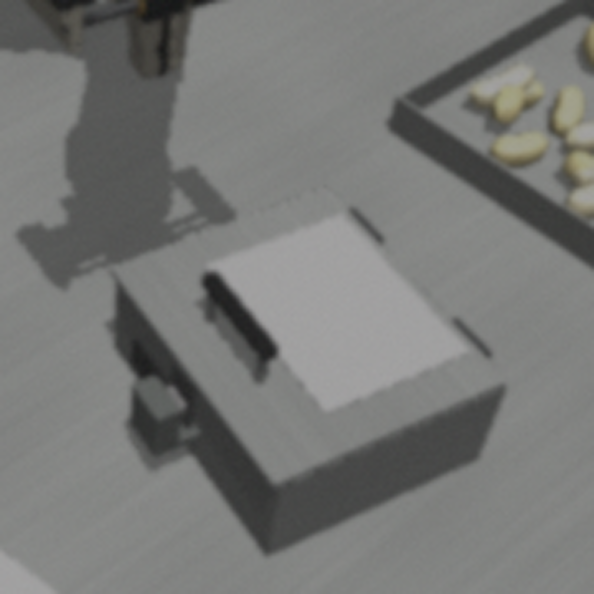

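```bash
python3 - <<'E'
from h import *
bot.move_gripper(44)
bot.line_to(ch(-3,-65,230),200)
bot.line_to(ch(-3,-65,116),100);st()
bot.move_gripper(0,50);s=st();z0=s['tcp_pos'][2]
for dz in range(1,20):
    bot.line_to(ch(-3,-65,116+dz),12);s=st()
    if s['contact_force'][2]<-11.5: break
    if s['width']<8: print('SLIP');break
bot.pause(.6);s=st()
snap('scene','sc12',(290,60,470,240),3.3)
E
```

```text
t56.6 [592.2 122.9 116.7] F [ 0.2  0.5 -0.5] w44.1
t57.2 [592.4 124.9 116.2] F [-1.4  8.8 -0.4] w13.6
t57.5 [592.4 124.9 116.8] F [ 0.7  8.4 -4.3] w13.5
t57.7 [592.4 124.9 117.7] F [ 1.5  8.6 -4.2] w13.7
t58.0 [592.3 124.9 118.5] F [ 1.1  9.  -5.6] w13.4
t58.2 [592.3 124.9 119.4] F [ 2.   8.  -6.8] w13.3
t58.5 [592.3 125.  120.3] F [ 2.1  8.7 -7.5] w13.8
t58.7 [592.4 125.1 121.2] F [ 2.6  8.6 -8.2] w13.6
t59.0 [592.3 125.1 122.1] F [ 2.5  9.9 -8.3] w13.6
t59.2 [592.3 125.1 122.9] F [ 3.3  9.9 -9.8] w13.6
t59.5 [592.3 125.1 123.8] F [  3.8  10.2 -10.7] w13.4
t59.7 [592.3 125.1 124.7] F [  3.3   9.8 -10.9] w13.3
t60.0 [592.3 125.1 125.6] F [  3.8  10.3 -11.6] w13.6
t60.6 [592.3 125.2 125.5] F [  4.7   9.6 -12. ] w13.5
```

View pics/sc12.png

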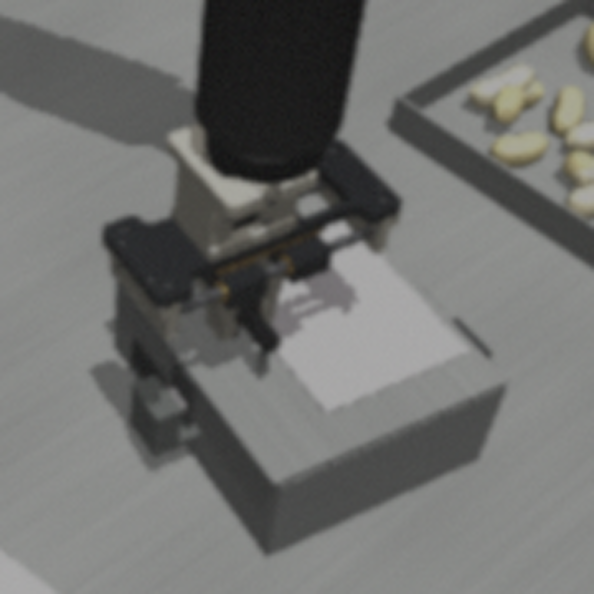

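```bash
python3 - <<'E'
from h import *
bot.line_to(ch(-3,-65,116),20);st()
bot.move_gripper(44);bot.pause(.3);st()
bot.line_to(ch(-3,-65,250),150)
snap('scene','sc13',(290,60,470,240),3.3)
bot.move_gripper(0)
o=orient(SY+np.pi/2)
bot.move_ptp(sw(-95,0,240),o);st()
snap('scene','sc13b')
bot.line_to(sw(-95,0,114),120);st()
bot.line_to(sw(-30,0,114),80);st()
for x in(-12,2,10):
    bot.line_to(sw(x,0,114),60);st()
bot.line_to(sw(-40,0,114),100)
bot.line_to(sw(-60,0,220),150);st()
p=[480,-100,330];bot.move_ptp(p,orient(np.pi/2));st()
snap('scene','sc14');snap('wrist','w14');snap('top','top14')
E
```

```text
t61.3 [592.4 124.9 116.2] F [ 0.   9.5 -1.2] w13.6
t62.4 [591.8 122.7 116. ] F [ 0.1 -0.1  0.7] w44.1
t66.3 [ 412.6 -399.8  240. ] F [0.7 0.  0.8] w0.1
t67.6 [ 412.5 -400.5  114.7] F [ 1.1 -0.4  0.1] w0.5
t68.6 [ 476.3 -390.3  113.8] F [-0.5 -0.1 -0.6] w0.3
t69.0 [ 494.6 -387.6  113.9] F [-0.2  0.8 -0.4] w0.5
t69.4 [ 508.3 -385.5  113.8] F [0.3 0.4 0.7] w0.0
t69.7 [ 515.2 -384.4  113.8] F [-4.6  0.1  1.7] w0.5
t71.2 [ 446.5 -394.5  219. ] F [ 0.3 -0.5  0. ] w0.3
t72.4 [ 479.9 -100.4  329.3] F [-0.6 -0.3 -0.8] w0.8
```

View pics/sc14.png

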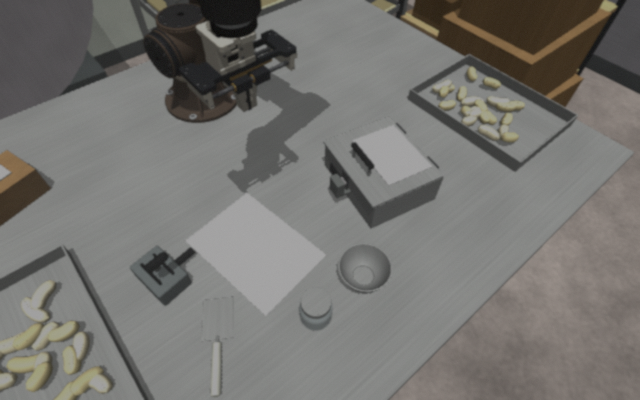

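View pics/w14.png

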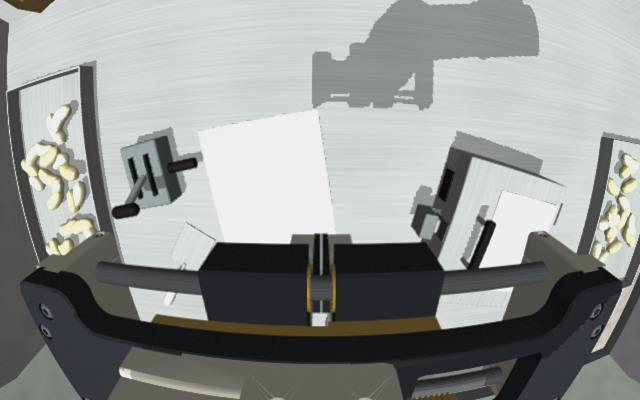

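View pics/sc13.png

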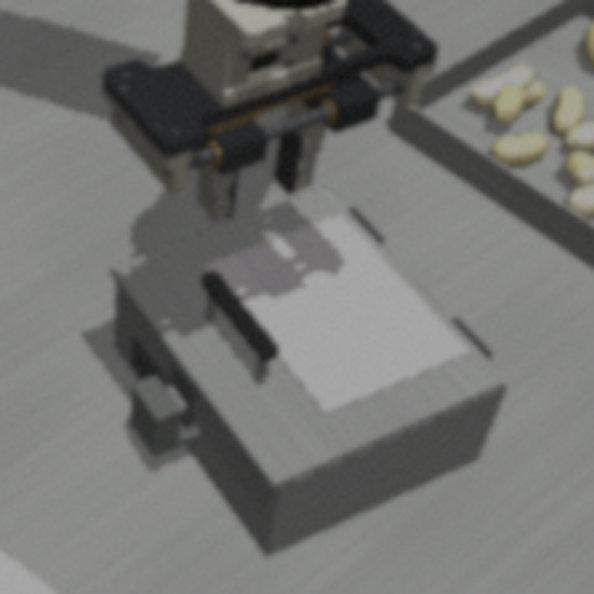

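```bash
python3 - <<'E'
from h import *
a=cv2.imread('pics/scene0.png')[230:310,120:330].astype(int);b=cv2.imread('pics/sc14.png')[230:310,120:330].astype(int)
d=np.abs(a-b).max(2)[:, :70];print('lever region changed px',(d>40).sum())
bot.close_job()
E
```

```text
lever region changed px 0
the job is handed in; nothing more can be done
```

The job is handed in at about 72 s of the 210 s allowed; `close_job` reports no verdict.

- **Fan off:** I pushed the lever over towards the robot and saw it there in the pictures afterwards.
- **Fruit:** I found three loose pieces, all on the white sheet. All three were visible on the chamber floor before I shut the lid, and none was left on the sheet or bench in any view.
- **Lid:** I swung it shut and pressed down. The catch snapped at about 7 N, then I pressed to 29 N on the shut lid.
- **Tug:** The pull on the handle rose to 12 N over about 9 mm of draw, and the lid held, so it needed no second press. I then let the handle back in.
- **Fan on:** I pushed the lever over away from the robot. In the last scene picture the lever area matches the starting picture, when the fan was on.

In the last pictures the lid is shut, the handle is in, and the bowl, jar and spatula look unmoved, though I judged them by eye only. I could not read the lid, handle or lever values directly, so those rest on the pictures and the force readings. No check failed or disagreed.

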